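# Put the gauge bar away in its code-lock case

## Robot

A 6-joint arm with a two-finger parallel gripper is mounted at the origin on the work surface. World frame = base frame: x ahead of the robot, y to its left, z up, the work surface at z = 0. Lengths are in mm, angles in degrees, forces in N, time in s.
With the tool pointing down it reaches from about 300 to 850 mm from the base axis. Payload 4.2 kg.
Tool frame: the origin (TCP) lies at the very end of the fingers, on their centre line; the grasp point (between the pads) lies 19 mm behind it (env.grip_depth is the distance from the TCP to the grasp point, in mm); y points along the fingers, z is the direction in which the jaws open and shut, and the axes are right-handed (so a half turn about y gives the same grasp; the last joint's range is limited). The gripper opens to 91 mm and grips with 3 to 60 N. Pads are 32 mm wide; open, the fingers measure 118 mm over their backs; the gripper's body (76 mm by 178 mm) begins 60 mm behind the grasp point.
Start: joints at [-71.161, 18.312, 89.639, -0, 72.044, -1.146], TCP at [196.522, -540.391, 213.976] pointing down, gripper open.
Joint ranges: [-177.97, 177.97], [-48.28, 115.42], [12.27, 149.76], [-77.06, 257.06], [2.81, 150.46], [-146.56, 146.56]. Speed limits (degrees/s): [147.25, 147.25, 180, 180, 180, 180].

## Interface

Orientations are given as [roll, pitch, yaw] about the fixed x, y, z axes, in that order (R = Rz(yaw) Ry(pitch) Rx(roll)).
In Python, from workcell import state, imaging, job, env gives the robot as it stands.
- The arm moves only by the shell command python3 -m pendant 'ROWS' [FORCE]. ROWS is JSON, a list of rows, each an object with "delta_pos": the shift along the tool's x, y, z in cm, a list of three; "twist": the turn, a rotation vector about the tool's x, y, z in degrees, a list of three; "grip": the opening in per cent of the stroke, from 0 (shut) to 100 (fully open). In form: [{"delta_pos": [tx, ty, tz], "twist": [wx, wy, wz], "grip": grip}, ...]. A call has exactly 5 rows; each row is the pose to reach, as a shift and turn from the pose commanded when the call began, along the tool's axes at that moment; what a row does not reach only later rows make up. A row lasts 1/10 s, in which the tool goes at most 50 mm and 8.59 degrees, less where a joint would pass 70% of its speed; a pose out of reach is approached as far as the arm can. A call with a gripper value outside its range is refused whole. The fingers move at their own pace and stop on an object; FORCE is the grip in N (left out, the last holds). Time passes only in rows, so rows that repeat a pose let the fingers close, or fill a call up. It gives the time, the measured TCP pose, the force and the opening at its end, in the units of the state.
- state(): the state, without advancing time (a new reading comes with each control period).
- imaging.grab_frame(name): name is "side" or "top"; returns (picture, depth): 420x560x3 uint8, red, green, blue; 420x560 float32, mm along the optical axis (not along the pixel's ray), 0 where there is no reading.
- imaging.camera_info(name): a dict with "fx", "fy", "cx", "cy" (pixels), "R" (3x3) and "t" (3): a world point X has camera coordinates R X + t. Camera axes: x right, y down, z forward; pixel columns grow to the right and rows downward; lengths in mm; the calibration is good to about 2 mm. A picture is of the moment at which its call begins. camera_info takes no time and is no camera call.
- job.job_done(): hands the job in, once; it reports no verdict.
The state is a dict: "time_s": time; "qpos": joint angles; "qvel": joint speeds; "effort": joint torques, N m; "ee_pos": TCP position; "ee_rot": TCP orientation; "force": force on the tool from outside, world axes, zero at the start; "torque": the same for the moment, N m; "gripper_width": finger opening in mm.
Only numpy, scipy, OpenCV 4.12 (cv2) and the standard library are available. Lean on these libraries where they do the work, as an engineer would, in place of code of your own. Each camera call takes 0.05 s, during which the arm holds its last target.

## Task

Set the lock dials on the blue case to the code red 2, yellow 5, green 3, then slide the gauge bar nose first into the case's mouth until it is fully home against the end, and let go of it. Leave the dials on the code, and do not shift or knock over the jar, spray can, socket and carton.

Things in the scene. Friction and masses are not known exactly. Their poses are not given: they have to be found in the camera images.
- case: blue steel code-lock case, 96 mm (x) by 190 mm (y) by 40 mm high, bolted to the bench; three dials on its dark top in a row at x = 0, y = -60 (red), 0 (yellow), 60 mm (green). Origin under its centre at bench level; x roughly away from the robot, y roughly to the robot's left, z up. The bar's channel, centre line x = -6 mm, runs along y, its mouth at the -y end (robot's right)
- case_mouth (a point): middle of the channel's mouth, at bench level; axes as the case's. The channel is 39 mm wide, 18 mm high, the bench is its floor. Two slanted guides 24 mm high flare out from the mouth to 18 mm before it, where they leave 53 mm. Inside, a pin under each dial bars the channel unless that dial is within about 0.6 rad of its code position
- case_end (a point): closed inner end of the channel, at bench level, 183 mm in from the mouth: the bar's nose touches it when home (the handle then stays outside); axes as the case's
- bar: loose gauge bar, 0.25 to 0.45 kg, lying flat: aluminium blade 36 mm wide, 14 mm high (last 10 mm narrowed to 26 mm: the nose), then a dark handle block 36 mm wide, 54 mm long, 28 mm high with an upright orange grip tab. Origin at its underside below the tab; y along the bar to the nose (at 227 mm; the tail is at -27 mm), z up. It balances about 30 mm from the origin towards the nose
- bar_tab (a point): centre of the orange grip tab, 44 mm above the bar's underside; the tab is 12 mm thick (along the bar's x), 44 mm long (along y) and spans 28 to 60 mm height; axes as the bar's
- bar_nose (a point): middle of the nose's end face, 7 mm above the bar's underside; axes as the bar's
- red_dial (a joint): red dial, nearest the mouth. Value: angle in rad of its pointer (the white-striped end of its bar grip), growing clockwise seen from above; position 1 = 0 points along the case's +x; each next is 60 degrees on: 2 = 1.047, 3 = 2.094, 4 = 3.142 (towards the robot), 5 = 4.189, 6 = 5.236; 1 to 6 white pips mark them. End stops just past 1 and 6. Stiff (0.05 N m), no clicks, stays where left
- red_grip (a point): on the red dial's axis, half way up its bar grip, 57 mm above the bench. The grip is 36 mm long, 12 mm thick and spans 44 to 70 mm height; it stands on a coloured skirt 42 mm across whose top is at 44 mm. Its x axis is the bar's long axis, towards the pointer end, its z is up
- yellow_dial (a joint): yellow dial, the middle one. Value: angle in rad of its pointer (the white-striped end of its bar grip), growing clockwise seen from above; position 1 = 0 points along the case's +x; each next is 60 degrees on: 2 = 1.047, 3 = 2.094, 4 = 3.142 (towards the robot), 5 = 4.189, 6 = 5.236; 1 to 6 white pips mark them. End stops just past 1 and 6. Stiff (0.05 N m), no clicks, stays where left
- yellow_grip (a point): on the yellow dial's axis, half way up its bar grip, 57 mm above the bench. The grip is 36 mm long, 12 mm thick and spans 44 to 70 mm height; it stands on a coloured skirt 42 mm across whose top is at 44 mm. Its x axis is the bar's long axis, towards the pointer end, its z is up
- green_dial (a joint): green dial, farthest from the mouth. Value: angle in rad of its pointer (the white-striped end of its bar grip), growing clockwise seen from above; position 1 = 0 points along the case's +x; each next is 60 degrees on: 2 = 1.047, 3 = 2.094, 4 = 3.142 (towards the robot), 5 = 4.189, 6 = 5.236; 1 to 6 white pips mark them. End stops just past 1 and 6. Stiff (0.05 N m), no clicks, stays where left
- green_grip (a point): on the green dial's axis, half way up its bar grip, 57 mm above the bench. The grip is 36 mm long, 12 mm thick and spans 44 to 70 mm height; it stands on a coloured skirt 42 mm across whose top is at 44 mm. Its x axis is the bar's long axis, towards the pointer end, its z is up
- jar: bystander: closed jar, 60 mm across, 70 mm high, standing on the robot's side of the case; origin at its underside
- spray_can: bystander: tall spray can, 60 mm across, 190 mm high, standing beyond the case; origin at its underside
- socket: bystander: steel wheel-nut socket, 32 mm across, 60 mm high, standing on the robot's side of the way into the mouth; origin at its underside
- bulb_carton: bystander: cardboard carton 45 x 60 x 50 mm high, beyond the case; origin at its underside
Not all that is in view belongs to the job. Leave any pink look-alike of the case alone.

How it is judged:
By the outcome, as a careful person would: the job done as asked, in the order asked, and still so for the second after the job is handed in, with the robot touching nothing.
It also fails if it takes over 72 s, if anything falls off the work surface, if the arm or the gripper's body presses on something with over 40 N, if the wrist force passes 120 N, or if a joint passes its speed limit or range.

## Working session

There is one attempt and no reset: what is moved stays moved. The work goes in short steps, Python scripts to look and compute and a shell command to move; the robot and the scene stay as the last step left them, time stands still between calls to the robot, and variables do not carry over. Pictures are saved under pics/ and viewed, and the job is handed in when it is done.

```bash
ls; mkdir -p pics; python3 - <<'E'
from workcell import state, imaging, job, env
import cv2,numpy as np
s=state();print(s)
for n in("top","side"):
    p,d=imaging.grab_frame(n);cv2.imwrite(f"pics/{n}0.png",p[:,:,::-1]);np.save(f"pics/{n}0.npy",d)
    print(n,imaging.camera_info(n))
E
```

```text
pics
{'time_s': 0.0, 'qpos': array([-7.11624173e+01,  1.83504358e+01,  8.97085377e+01, -9.07592594e-04,
        7.20419687e+01, -1.14539439e+00]), 'qvel': array([-0.07438577,  0.00720005, -0.00594295,  0.01288702, -0.00549618,
       -0.08153901]), 'effort': array([-5.99092109e-04, -4.12457836e+01, -2.31976819e+01,  7.27867917e-02,
        4.56603058e-02, -1.54553891e-04]), 'ee_pos': array([ 196.33552031, -539.89358828,  213.11791022]), 'ee_rot': array([-9.01009393e+01,  1.15507997e-03, -1.60016743e+02]), 'force': array([ 0.71389071,  0.21637111, -0.70052314]), 'torque': array([ 0.04352551,  0.04973828, -0.07659387]), 'gripper_width': 91.49397098144335}
top {'fx': 429.0161020250221, 'fy': 429.0161020250221, 'cx': 281.05340894634804, 'cy': 209.03546725631782, 'R': array([[ 0.00501033, -0.99977911, -0.0204115 ],
       [-0.99904274, -0.00411751, -0.04355065],
       [ 0.04345698,  0.02061017, -0.99884269]]), 't': array([-31.10218374, 495.3286835 , 921.33283337])}
side {'fx': 429.98666391376554, 'fy': 429.98666391376554, 'cx': 281.24100986313, 'cy': 210.36748851548512, 'R': array([[-0.97030344, -0.24182574,  0.00561581],
       [-0.14946373,  0.58113218, -0.79996624],
       [ 0.1901889 , -0.77704936, -0.60001873]]), 't': array([457.93417169, 165.93030827, 875.72214177])}
```

View pics/top0.png

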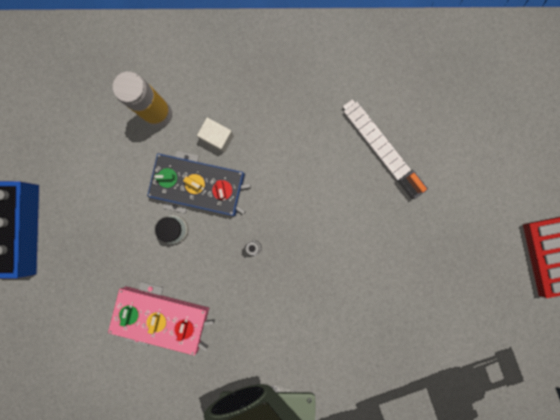

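View pics/side0.png

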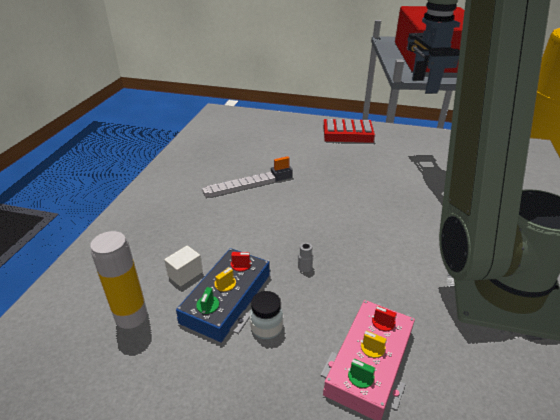

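The top view shows the blue, dark-topped case at about (197,186). Its dials are green (166,177), yellow (195,184) and red (222,189), and the mouth is on the right at (245,195). A pink look-alike sits at (158,322). The blue case fits the description, so I use that one. The bar's nose is at (350,105) and its orange tab at (416,182). I'll enlarge a crop to confirm.

```bash
cat > h.py <<'E'
import numpy as np,cv2
from workcell import state, imaging, job, env
def ray(n,u,v,z):
    c=imaging.camera_info(n);R=np.array(c['R']);t=np.array(c['t'])
    d=R.T@np.array([(u-c['cx'])/c['fx'],(v-c['cy'])/c['fy'],1]);o=-R.T@t
    return o+d*(z-o[2])/d[2]
def proj(n,X):
    c=imaging.camera_info(n);p=np.array(c['R'])@np.array(X,float)+np.array(c['t'])
    return np.array([c['cx']+c['fx']*p[0]/p[2],c['cy']+c['fy']*p[1]/p[2]])
def cloud(n,d):
    c=imaging.camera_info(n);v,u=np.mgrid[:420,:560]
    P=np.stack([(u-c['cx'])/c['fx']*d,(v-c['cy'])/c['fy']*d,d],-1)-np.array(c['t'])
    return P@np.array(c['R'])
E
python3 - <<'E'
from h import *
p=cv2.imread("pics/top0.png");q=cv2.imread("pics/side0.png")
a=cv2.resize(p[145:225,140:260],None,fx=6,fy=6,interpolation=cv2.INTER_CUBIC);cv2.imwrite("pics/c1.png",a)
a=cv2.resize(p[90:200,330:440],None,fx=5,fy=5,interpolation=cv2.INTER_CUBIC);cv2.imwrite("pics/c2.png",a)
a=cv2.resize(q[230:350,160:320],None,fx=5,fy=5,interpolation=cv2.INTER_CUBIC)[:600];cv2.imwrite("pics/c3.png",a)
E
```

```text
(no output)
```

View pics/c1.png

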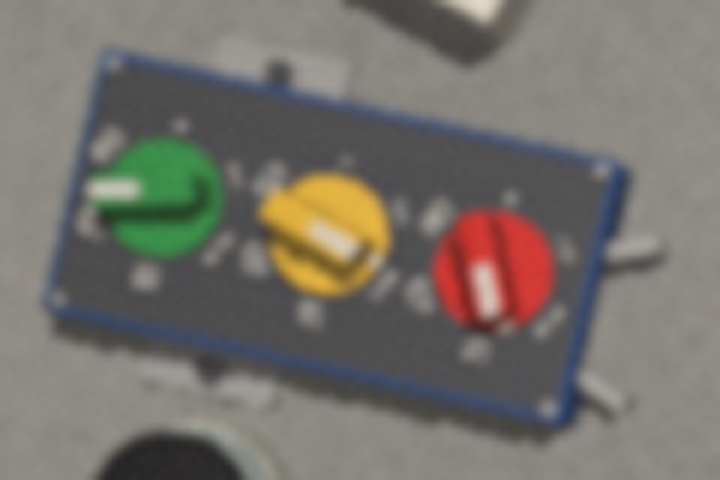

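View pics/c2.png

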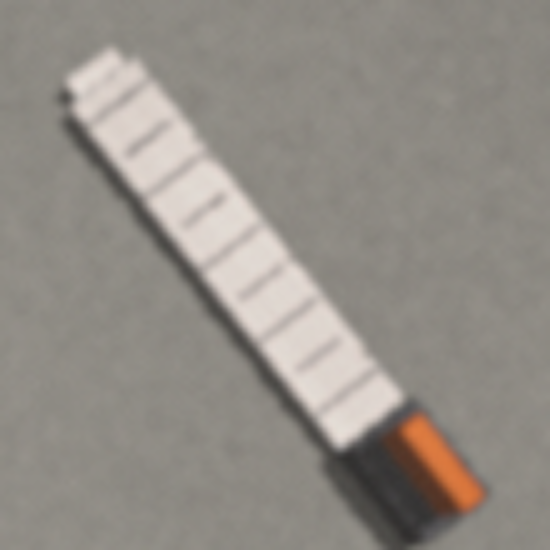

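View pics/c3.png

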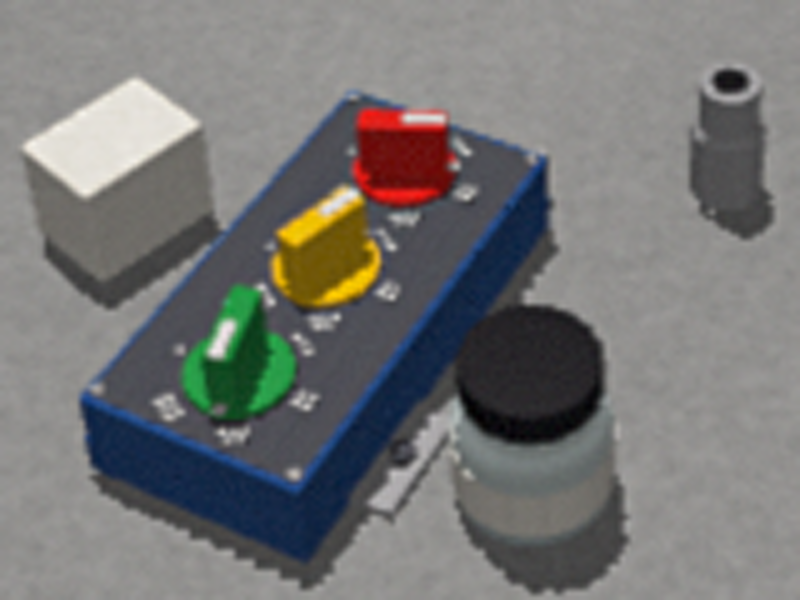

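```bash
cat > m.py <<'E'
from h import *
from scipy.optimize import least_squares
def casepose(corn,n="top"):
    # corn px of TL(+x,+y) TR(+x,-y) BR(-x,-y) BL(-x,+y) at z=40
    M=np.array([[48,95],[48,-95],[-48,-95],[-48,95]],float)
    W=np.array([ray(n,u,v,40)[:2] for u,v in corn])
    def f(p):
        c,s=np.cos(p[2]),np.sin(p[2]);return (M@np.array([[c,s],[-s,c]])+p[:2]-W).ravel()
    r=least_squares(f,[*W.mean(0),np.radians(-15)]);return r.x,f(r.x).reshape(4,2)
E
python3 - <<'E'
from m import *
cr=np.array([[105,50],[628,163],[568,425],[47,312]])
p,res=casepose((cr+.0)/6+np.array([140,145])-.4)
print("case",p[:2],np.degrees(p[2]),res.round(1).tolist())
c,s=np.cos(p[2]),np.sin(p[2]);R2=np.array([[c,-s],[s,c]])
img={n:cv2.imread(f"pics/{n}0.png") for n in("top","side")}
for n in img:
    P=cloud(n,np.load(f"pics/{n}0.npy"));hsv=cv2.cvtColor(img[n],cv2.COLOR_BGR2HSV)
    L=(P[...,:2]-p[:2])@R2
    for nm,y in(("red",-60),("yel",0),("grn",60)):
        m=(np.abs(L[...,0])<26)&(np.abs(L[...,1]-y)<26)&(P[...,2]>64)&(P[...,2]<80)
        q=L[m]; 
        if len(q)<8: print(n,nm,len(q));continue
        w,V=np.linalg.eigh(np.cov(q.T));a=V[:,1]
        wh=m&(hsv[...,1]<70)&(hsv[...,2]>140);d=L[wh].mean(0)-q.mean(0) if wh.any() else a
        if d@a<0:a=-a
        print(n,nm,len(q),"ctr",q.mean(0).round(1),"ext",np.sqrt(w).round(1),"zmed",np.median(P[...,2][m]).round(1),"ang cw",np.degrees(np.arctan2(-a[1],a[0]))%360,"nwhite",wh.sum(),"whitedir",np.degrees(np.arctan2(-d[1],d[0]))%360)
    m=(hsv[...,0]>5)&(hsv[...,0]<18)&(hsv[...,1]>150)&(P[...,1]<-200)&(P[...,2]>52)
    q=P[m];w,V=np.linalg.eigh(np.cov(q[:,:2].T));print(n,"tab",len(q),q.mean(0).round(1),np.sqrt(w),np.degrees(np.arctan2(V[1,1],V[0,1])), "z",np.percentile(q[:,2],[5,50,95]))
o=np.array([330,90])
for nm,u,v,z in(("noseL",66,88,14),("noseR",116,52,14),("bladeTailR",405,400,14),("bladeTailL",340,450,14)):
    print(nm,ray("top",u/5+330-.4,v/5+90-.4,z).round(1))
for nm,u,v,z in(("tab1",400,420,60),("tab2",418,412,60),("tab3",487,490,60),("tab4",465,513,60)):
    print(nm,ray("top",u/5+330-.4,v/5+90-.4,z).round(1))
P=cloud("top",np.load("pics/top0.npy"))
for nm,(u,v),z in(("jar",(168,229),70),("sock",(251,248),60),("can",(130,87),190),("carton",(214,131),50)): print(nm,ray("top",u,v,z).round(0))
E
```

```text
case [546.25112486 151.66704681] -11.995982869463779 [[0.4, -0.3], [0.7, 0.0], [-0.7, -0.3], [-0.3, 0.7]]
top red 106 ctr [ -0.9 -59. ] ext [ 3.6 10.5] zmed 69.0 ang cw 155.32452880611942 nwhite 20 whitedir 162.89813505610158
top yel 101 ctr [-0.7  0.8] ext [ 3.4 10.4] zmed 69.5 ang cw 107.89712313025791 nwhite 15 whitedir 105.43213062854117
top grn 107 ctr [-0.1 60.8] ext [ 3.5 10.7] zmed 69.0 ang cw 258.00729087914584 nwhite 32 whitedir 259.73975187547086
top tab 121 [ 548.9 -309.9   58.4] [ 3.44607017 11.81128402] -141.8056557321978 z [54.78019316 58.49323587 61.79541634]
side red 106 ctr [ -2.6 -55.9] ext [ 3.8 10.3] zmed 68.9 ang cw 155.42674040602296 nwhite 12 whitedir 141.64280276344132
side yel 112 ctr [-2.3  4.2] ext [ 3.5 10.5] zmed 69.2 ang cw 108.23859739253064 nwhite 16 whitedir 92.90413134227092
side grn 121 ctr [-2.  64.7] ext [ 3.6 11.1] zmed 69.3 ang cw 256.4927589137784 nwhite 28 whitedir 269.60158183072144
side tab 63 [ 548.7 -307.    57.4] [ 3.60400257 12.46611513] -144.5158648262091 z [52.92422842 58.33020196 60.48568376]
noseL [ 718.1 -162.4   14. ]
noseR [ 733.9 -184.2   14. ]
bladeTailR [ 581.7 -308.2   14. ]
bladeTailL [ 559.9 -280.2   14. ]
tab1 [ 567.2 -293.2   60. ]
tab2 [ 570.5 -300.6   60. ]
tab3 [ 538.5 -328.4   60. ]
tab4 [ 529.  -319.4   60. ]
jar [451. 200.  70.]
sock [413.  31.  60.]
can [705. 239. 190.]
carton [657. 112.  50.]
```

Confirmed: this is the blue case, with its white-striped pointers. In dial angle, red is at about 155° (target 60), yellow about 108° (target 240) and green about 257° (target 120). I'll do red first.

```bash
cat > go.py <<'E'
import sys
from h import *
from scipy.spatial.transform import Rotation as Ro
CASE=(546.25,151.67,-12.0)
def cw(x,y):
    a=np.radians(CASE[2]);c,s=np.cos(a),np.sin(a);return np.array([CASE[0]+c*x-s*y,CASE[1]+s*x+c*y])
def rep(X,H):
    "shift (cm, tool axes) and twist to reach world TCP X with jaw heading H, pointing down"
    s=state();R=Ro.from_euler('xyz',s['ee_rot'],degrees=True)
    z=np.array([np.cos(np.radians(H)),np.sin(np.radians(H)),0]);y=np.array([0,0,-1.]);T=Ro.from_matrix(np.stack([np.cross(y,z),y,z],1))
    Hn=np.degrees(np.arctan2(*R.as_matrix()[[1,0],2]))
    print("t",round(s['time_s'],2),"tcp",s['ee_pos'].round(1),"H",Hn.round(2),"q",s['qpos'].round(0),"F",s['force'].round(1),"w",s['gripper_width'].round(1))
    print("  d_cm",(R.inv().apply(np.array(X)-s['ee_pos'])/10).round(2),"twist",(R.inv()*T).as_rotvec(degrees=True).round(1))
if __name__=="__main__":
    a=[float(v) for v in sys.argv[2:]]
    if sys.argv[1]=="c": x,y=cw(a[0],a[1]);rep([x,y,a[2]],a[3])   # case coords x y, world z, H
    else: rep(a[:3],a[3])
E
M="[{\"delta_pos\":[-3.56,0.56,-3.2],\"twist\":[0,0,0],\"grip\":35},{\"delta_pos\":[-7.12,1.12,-6.4],\"twist\":[0,0,0],\"grip\":35},{\"delta_pos\":[-10.68,1.68,-9.6],\"twist\":[0,0,0],\"grip\":35},{\"delta_pos\":[-14.24,2.24,-12.8],\"twist\":[0,0,0],\"grip\":35},{\"delta_pos\":[-17.8,2.8,-16.0],\"twist\":[0,0,0],\"grip\":35}]" 
python3 -m pendant '[{"delta_pos":[-3.56,0.56,-3.2],"twist":[0,0,0],"grip":35},{"delta_pos":[-7.12,1.12,-6.4],"twist":[0,0,0],"grip":35},{"delta_pos":[-10.68,1.68,-9.6],"twist":[0,0,0],"grip":35},{"delta_pos":[-14.24,2.24,-12.8],"twist":[0,0,0],"grip":35},{"delta_pos":[-17.8,2.8,-16.0],"twist":[0,0,0],"grip":35}]'
python3 go.py c 0 -60 130 -77.4
```

```text
time_s: 0.6
ee_pos: [309.5, -327.3, 185.5]
ee_rot: [-90.0, 0.0, -160.1]
force: [0.2, -0.3, -0.2]
gripper_width: 53.7Traceback (most recent call last):
  File "go.py", line 16, in <module>
    if sys.argv[1]=="c": x,y=cw(a[0],a[1]);rep([x,y,a[2]],a[3])   # case coords x y, world z, H
                                           ~~~^^^^^^^^^^^^^^^^^
  File "go.py", line 12, in rep
    print("t",round(s['time_s'],2),"tcp",s['ee_pos'].round(1),"H",Hn.round(2),"q",s['qpos'].round(0),"F",s['force'].round(1),"w",s['gripper_width'].round(1))
                                                                                                                                 ^^^^^^^^^^^^^^^^^^^^^^^^
AttributeError: 'float' object has no attribute 'round'
```

```bash
sed -i "s/s\['gripper_width'\].round(1)/round(s['gripper_width'],1)/" go.py
python3 -m pendant '[{"delta_pos":[-3.56,0.56,-3.2],"twist":[0,0,0],"grip":35},{"delta_pos":[-7.12,1.12,-6.4],"twist":[0,0,0],"grip":35},{"delta_pos":[-10.68,1.68,-9.6],"twist":[0,0,0],"grip":35},{"delta_pos":[-14.24,2.24,-12.8],"twist":[0,0,0],"grip":35},{"delta_pos":[-17.8,2.8,-16.0],"twist":[0,0,0],"grip":35}]' >/dev/null
python3 -m pendant '[{"delta_pos":[-3.56,0.56,-3.2],"twist":[0,1.5,0],"grip":35},{"delta_pos":[-7.12,1.12,-6.4],"twist":[0,3,0],"grip":35},{"delta_pos":[-10.68,1.68,-9.6],"twist":[0,4.5,0],"grip":35},{"delta_pos":[-14.24,2.24,-12.8],"twist":[0,6,0],"grip":35},{"delta_pos":[-17.8,2.8,-16.0],"twist":[0,7.4,0],"grip":35}]'
python3 go.py c 0 -60 130 -77.4
```

```text
time_s: 1.6
ee_pos: [534.7, 95.2, 129.4]
ee_rot: [-90.0, -0.0, -167.4]
force: [0.4, -0.2, -0.1]
gripper_width: 32.0
t 1.6 tcp [534.7  95.2 129.4] H -77.45 q [  9.  19. 101.  -0.  60.  86.] F [ 0.4 -0.2 -0.1] w 32.0
  d_cm [ 0.14 -0.06  0.19] twist [-0. -0.  0.]
```

```bash

python3 -m pendant '[{"delta_pos":[0.1,1.5,0.1],"twist":[0,0,0],"grip":35},{"delta_pos":[0.1,3.5,0.1],"twist":[0,0,0],"grip":35},{"delta_pos":[0.1,5.5,0.1],"twist":[0,0,0],"grip":35},{"delta_pos":[0.1,7.2,0.1],"twist":[0,0,0],"grip":35},{"delta_pos":[0.1,8.1,0.1],"twist":[0,0,0],"grip":35}]' >/dev/null
python3 - <<'E'
from h import *
p,d=imaging.grab_frame("side");cv2.imwrite("pics/s1.png",cv2.resize(p[200:350,140:340,::-1],None,fx=4,fy=4))
E
python3 go.py c 0 -60 48 -77.4
```

```text
t 2.15 tcp [531.9  91.8  46.5] H -77.42 q [  9.  25. 107.  -0.  49.  86.] F [-0.8 -0.6 -0.3] w 32.0
  d_cm [-0.21 -0.15 -0.08] twist [ 0.  -0.   0.3]
```

View pics/s1.png

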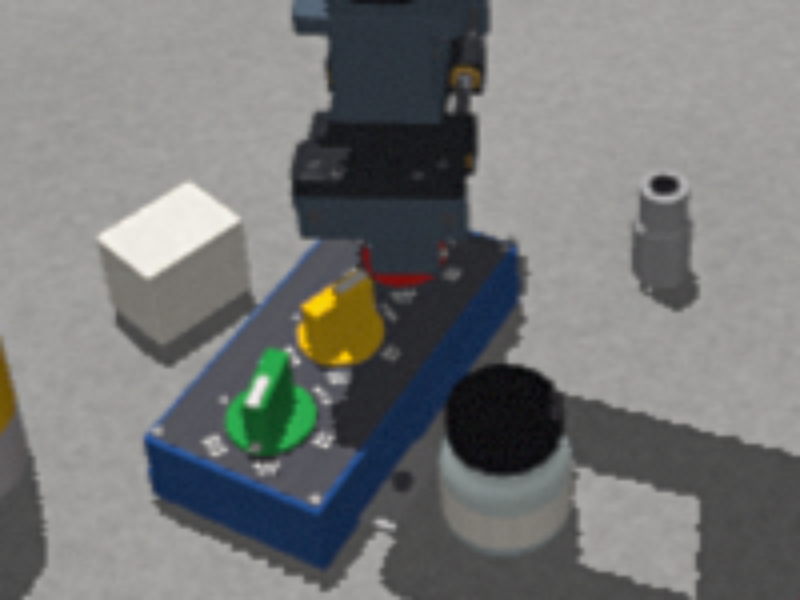

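The fingers straddle the red grip (crop about (400,250)) and clear the yellow dial. Closing now.

```bash

python3 -m pendant '[{"delta_pos":[-0.2,-0.1,-0.1],"twist":[0,0,0],"grip":35},{"delta_pos":[-0.2,-0.1,-0.1],"twist":[0,0,0],"grip":5},{"delta_pos":[-0.2,-0.1,-0.1],"twist":[0,0,0],"grip":5},{"delta_pos":[-0.2,-0.1,-0.1],"twist":[0,0,0],"grip":5},{"delta_pos":[-0.2,-0.1,-0.1],"twist":[0,0,0],"grip":5}]' 20 >/dev/null
python3 go.py c 0 -60 48 18
```

```text
t 2.65 tcp [535.5  95.8  50.9] H -77.55 q [  9.  24. 107.   0.  49.  86.] F [-1.6  9.   2.1] w 11.9
  d_cm [0.23 0.29 0.24] twist [  0.1 -95.5  -0.3]
```

```bash

python3 -m pendant '[{"delta_pos":[0,0.1,0],"twist":[0,0,0],"grip":5},{"delta_pos":[0,0.1,0],"twist":[0,0,0],"grip":5},{"delta_pos":[0,0.1,0],"twist":[0,0,0],"grip":5},{"delta_pos":[0,0.1,0],"twist":[0,0,0],"grip":5},{"delta_pos":[0,0.1,0],"twist":[0,0,0],"grip":5}]' >/dev/null
python3 go.py c 0 -60 48 18
```

```text
t 3.15 tcp [535.5  95.8  50.8] H -77.53 q [  9.  24. 107.   0.  49.  86.] F [-3.8  7.2  7.7] w 11.8
  d_cm [0.23 0.28 0.24] twist [  0.  -95.5  -0.3]
```

```bash

python3 -m pendant '[{"delta_pos":[0,0,-0.2],"twist":[0,-8,0],"grip":5},{"delta_pos":[0,0,-0.2],"twist":[0,-16,0],"grip":5},{"delta_pos":[0,0,-0.2],"twist":[0,-24,0],"grip":5},{"delta_pos":[0,0,-0.2],"twist":[0,-32,0],"grip":5},{"delta_pos":[0,0,-0.2],"twist":[0,-40,0],"grip":5}]' >/dev/null
python3 go.py c 0 -60 48 18
python3 -m pendant '[{"delta_pos":[0,0,0],"twist":[0,-8,0],"grip":5},{"delta_pos":[0,0,0],"twist":[0,-16,0],"grip":5},{"delta_pos":[0,0,0],"twist":[0,-24,0],"grip":5},{"delta_pos":[0,0,0],"twist":[0,-32,0],"grip":5},{"delta_pos":[0,0,0],"twist":[0,-40,0],"grip":5}]' >/dev/null
python3 go.py c 0 -60 48 18
python3 -m pendant '[{"delta_pos":[0,0,0],"twist":[0,-8,0],"grip":5},{"delta_pos":[0,0,0],"twist":[0,-15.5,0],"grip":5},{"delta_pos":[0,0,0],"twist":[0,-15.5,0],"grip":5},{"delta_pos":[0,0,0],"twist":[0,-15.5,0],"grip":5},{"delta_pos":[0,0,0],"twist":[0,-15.5,0],"grip":5}]' >/dev/null
python3 go.py c 0 -60 48 18
```

```text
t 3.65 tcp [535.2  96.3  50.8] H -37.14 q [  9.  24. 107.   0.  49.  46.] F [-2.8  2.9  8.2] w 11.7
  d_cm [0.35 0.28 0.08] twist [ -0.1 -55.1  -0.1]
t 4.15 tcp [534.8  96.5  50.8] H 2.85 q [  9.  24. 107.   0.  49.   6.] F [-3.8  2.   8.9] w 11.8
  d_cm [ 0.34  0.28 -0.12] twist [ -0.1 -15.2  -0.1]
t 4.65 tcp [534.6  96.4  50.8] H 18.04 q [  9.  24. 107.   0.  49.  -9.] F [-3.8  4.1  9.1] w 12.4
  d_cm [ 0.3   0.28 -0.18] twist [-0.1  0.  -0.1]
```

```bash
sed -i 's/CASE=.*/CASE=(547.0,154.5,-12.0)/' go.py
python3 -m pendant '[{"delta_pos":[0,0,0],"twist":[0,0,0],"grip":35},{"delta_pos":[0,0,0],"twist":[0,0,0],"grip":35},{"delta_pos":[0,0,0],"twist":[0,0,0],"grip":35},{"delta_pos":[0,-2,0],"twist":[0,0,0],"grip":35},{"delta_pos":[0,-4.5,0],"twist":[0,0,0],"grip":35}]' >/dev/null
python3 go.py c 0 0 95 150
```

```text
t 5.15 tcp [533.9  95.   93.2] H 18.08 q [  9.  22. 104.  -0.  55.  -9.] F [0.3 0.5 0.7] w 31.6
  d_cm [-5.24 -0.19  3.09] twist [ 1.000e-01 -1.319e+02 -2.000e-01]
```

```bash

python3 -m pendant '[{"delta_pos":[-1,0,0.6],"twist":[0,-8.5,0],"grip":35},{"delta_pos":[-2,0,1.2],"twist":[0,-17,0],"grip":35},{"delta_pos":[-3,0,1.8],"twist":[0,-25.5,0],"grip":35},{"delta_pos":[-4,0,2.4],"twist":[0,-34,0],"grip":35},{"delta_pos":[-5.2,0,3.1],"twist":[0,-42,0],"grip":35}]' >/dev/null
python3 -m pendant '[{"delta_pos":[0,0,0],"twist":[0,-8.5,0],"grip":35},{"delta_pos":[0,0,0],"twist":[0,-17,0],"grip":35},{"delta_pos":[0,0,0],"twist":[0,-25.5,0],"grip":35},{"delta_pos":[0,0,0],"twist":[0,-34,0],"grip":35},{"delta_pos":[0,0,0],"twist":[0,-42,0],"grip":35}]' >/dev/null
python3 -m pendant '[{"delta_pos":[0,0,0],"twist":[0,-8.5,0],"grip":35},{"delta_pos":[0,0,0],"twist":[0,-17,0],"grip":35},{"delta_pos":[0,0,0],"twist":[0,-25.5,0],"grip":35},{"delta_pos":[0,0,0],"twist":[0,-34,0],"grip":35},{"delta_pos":[0,0,0],"twist":[0,-42,0],"grip":35}]' >/dev/null
python3 go.py c 0 0 49 150
```

```text
t 6.65 tcp [548.2 154.2  93.6] H 144.41 q [  15.   24.  100.   -0.   56. -130.] F [ 0.2  0.3 -0. ] w 32.1
  d_cm [-0.04  4.46  0.11] twist [-0.  -5.6 -0. ]
```

```bash

python3 -m pendant '[{"delta_pos":[0,1,0.1],"twist":[0,-5.6,0],"grip":35},{"delta_pos":[0,2.4,0.1],"twist":[0,-5.6,0],"grip":35},{"delta_pos":[0,3.8,0.1],"twist":[0,-5.6,0],"grip":35},{"delta_pos":[0,4.4,0.1],"twist":[0,-5.6,0],"grip":35},{"delta_pos":[0,4.4,0.1],"twist":[0,-5.6,0],"grip":35}]' >/dev/null
python3 go.py c 0 0 49 150
python3 -m pendant '[{"delta_pos":[0,0,0],"twist":[0,0,0],"grip":5},{"delta_pos":[0,0,0],"twist":[0,0,0],"grip":5},{"delta_pos":[0,0,0],"twist":[0,0,0],"grip":5},{"delta_pos":[0,0,0],"twist":[0,0,0],"grip":5},{"delta_pos":[0,0,0],"twist":[0,0,0],"grip":5}]' >/dev/null
python3 go.py c 0 0 49 18
```

```text
t 7.15 tcp [546.8 154.7  49. ] H 149.68 q [  15.   26.  103.   -0.   50. -135.] F [-1.  -0.4  0.1] w 31.7
  d_cm [-0.01 -0.   -0.03] twist [-0.1 -0.3 -0.1]
t 7.65 tcp [547.9 155.1  50.6] H 149.69 q [  15.   26.  103.   -0.   50. -135.] F [ 0.4 -0.   4.3] w 11.7
  d_cm [-0.1   0.16  0.05] twist [-0.000e+00  1.317e+02  1.000e-01]
```

```bash

python3 -m pendant '[{"delta_pos":[0,0,0],"twist":[0,8.4,0],"grip":5},{"delta_pos":[0,0,0],"twist":[0,16.8,0],"grip":5},{"delta_pos":[0,0,0],"twist":[0,25.2,0],"grip":5},{"delta_pos":[0,0,0],"twist":[0,33.6,0],"grip":5},{"delta_pos":[0,0,0],"twist":[0,42,0],"grip":5}]' >/dev/null
python3 -m pendant '[{"delta_pos":[0,0,0],"twist":[0,8.4,0],"grip":5},{"delta_pos":[0,0,0],"twist":[0,16.8,0],"grip":5},{"delta_pos":[0,0,0],"twist":[0,25.2,0],"grip":5},{"delta_pos":[0,0,0],"twist":[0,33.6,0],"grip":5},{"delta_pos":[0,0,0],"twist":[0,42,0],"grip":5}]' >/dev/null
python3 go.py c 0 0 49 18
python3 -m pendant '[{"delta_pos":[0,0,0],"twist":[0,8.4,0],"grip":5},{"delta_pos":[0,0,0],"twist":[0,16.8,0],"grip":5},{"delta_pos":[0,0,0],"twist":[0,25.2,0],"grip":5},{"delta_pos":[0,0,0],"twist":[0,33.6,0],"grip":5},{"delta_pos":[0,0,0],"twist":[0,42,0],"grip":5}]' >/dev/null
python3 go.py c 0 0 49 18
python3 -m pendant '[{"delta_pos":[0,0,0],"twist":[0,5.8,0],"grip":5},{"delta_pos":[0,0,0],"twist":[0,5.8,0],"grip":5},{"delta_pos":[0,0,0],"twist":[0,5.8,0],"grip":5},{"delta_pos":[0,0,0],"twist":[0,5.8,0],"grip":5},{"delta_pos":[0,0,0],"twist":[0,5.8,0],"grip":5}]' >/dev/null
python3 go.py c 0 0 49 18
```

```text
t 8.65 tcp [548.2 154.1  50.6] H 65.39 q [ 15.  26. 103.  -0.  50. -51.] F [ 0.9 -2.4  3.2] w 11.8
  d_cm [-0.12  0.16 -0.02] twist [-0.  47.4  0.1]
t 9.15 tcp [547.8 153.7  50.6] H 23.41 q [ 15.  26. 103.  -0.  51.  -9.] F [ 0.7 -3.4  4.2] w 12.0
  d_cm [-0.1   0.16 -0.04] twist [-0.   5.4  0.1]
t 9.65 tcp [547.8 153.7  50.6] H 18.01 q [ 15.  26. 103.  -0.  51.  -3.] F [ 1.1 -6.1  4.7] w 11.7
  d_cm [-0.1   0.16 -0.05] twist [-0.   0.   0.1]
```

```bash

python3 -m pendant '[{"delta_pos":[0,0,0],"twist":[0,0,0],"grip":35},{"delta_pos":[0,0,0],"twist":[0,0,0],"grip":35},{"delta_pos":[0,0,0],"twist":[0,0,0],"grip":35},{"delta_pos":[0,-2,0],"twist":[0,0,0],"grip":35},{"delta_pos":[0,-4.5,0],"twist":[0,0,0],"grip":35}]' >/dev/null
python3 go.py c 0 60 95 1
```

```text
t 10.15 tcp [546.2 155.   94. ] H 17.92 q [ 15.  24. 100.   0.  56.  -3.] F [ 0.5 -0.  -0.1] w 31.6
  d_cm [-5.13 -0.11  3.05] twist [ 0.2 16.9  0. ]
```

```bash

python3 -m pendant '[{"delta_pos":[-1.7,0,1],"twist":[0,6,0],"grip":35},{"delta_pos":[-3.4,0,2],"twist":[0,12,0],"grip":35},{"delta_pos":[-5.1,0,3],"twist":[0,16.9,0],"grip":35},{"delta_pos":[-5.1,0,3],"twist":[0,16.9,0],"grip":35},{"delta_pos":[-5.1,1.5,3],"twist":[0,16.9,0],"grip":35}]' >/dev/null
python3 go.py c 0 60 49 1
```

```text
t 10.65 tcp [561.4 213.5  81.2] H 1.16 q [20. 27. 97. -0. 56. 19.] F [-0.3 -0.3 -0.1] w 31.7
  d_cm [ 0.03  3.22 -0.2 ] twist [-0.2  0.2 -0.1]
```

```bash

python3 -m pendant '[{"delta_pos":[0,1.3,-0.1],"twist":[0,0,0],"grip":35},{"delta_pos":[0,2.5,-0.1],"twist":[0,0,0],"grip":35},{"delta_pos":[0,3.1,-0.1],"twist":[0,0,0],"grip":35},{"delta_pos":[0,3.1,-0.1],"twist":[0,0,0],"grip":35},{"delta_pos":[0,3.1,-0.1],"twist":[0,0,0],"grip":35}]' >/dev/null
python3 go.py c 0 60 49 1
python3 -m pendant '[{"delta_pos":[0,0,0],"twist":[0,0,0],"grip":5},{"delta_pos":[0,0,0],"twist":[0,0,0],"grip":5},{"delta_pos":[0,0,0],"twist":[0,0,0],"grip":5},{"delta_pos":[0,0,0],"twist":[0,0,0],"grip":5},{"delta_pos":[0,0,0],"twist":[0,0,0],"grip":5}]' >/dev/null
python3 go.py c 0 60 49 138
```

```text
t 11.15 tcp [559.5 212.6  49. ] H 0.98 q [20. 29. 99. -0. 52. 19.] F [ 1.5  0.  -0.6] w 32.1
  d_cm [-0.06  0.   -0.  ] twist [-0. -0.  0.]
t 11.65 tcp [560.3 212.8  49.4] H 1.0 q [20. 29. 99. -0. 52. 19.] F [ 2.3 -1.5  0.7] w 11.7
  d_cm [-0.04  0.04 -0.08] twist [-1.00e-01 -1.37e+02  2.00e-01]
```

```bash

python3 -m pendant '[{"delta_pos":[0,0,0],"twist":[0,-8.4,0],"grip":5},{"delta_pos":[0,0,0],"twist":[0,-16.8,0],"grip":5},{"delta_pos":[0,0,0],"twist":[0,-25.2,0],"grip":5},{"delta_pos":[0,0,0],"twist":[0,-33.6,0],"grip":5},{"delta_pos":[0,0,0],"twist":[0,-42,0],"grip":5}]' >/dev/null
python3 -m pendant '[{"delta_pos":[0,0,0],"twist":[0,-8.4,0],"grip":5},{"delta_pos":[0,0,0],"twist":[0,-16.8,0],"grip":5},{"delta_pos":[0,0,0],"twist":[0,-25.2,0],"grip":5},{"delta_pos":[0,0,0],"twist":[0,-33.6,0],"grip":5},{"delta_pos":[0,0,0],"twist":[0,-42,0],"grip":5}]' >/dev/null
python3 go.py c 0 60 49 138
python3 -m pendant '[{"delta_pos":[0,0,0],"twist":[0,-8.4,0],"grip":5},{"delta_pos":[0,0,0],"twist":[0,-16.8,0],"grip":5},{"delta_pos":[0,0,0],"twist":[0,-25.2,0],"grip":5},{"delta_pos":[0,0,0],"twist":[0,-33.6,0],"grip":5},{"delta_pos":[0,0,0],"twist":[0,-42,0],"grip":5}]' >/dev/null
python3 go.py c 0 60 49 138
python3 -m pendant '[{"delta_pos":[0,0,0],"twist":[0,-6,0],"grip":5},{"delta_pos":[0,0,0],"twist":[0,-11,0],"grip":5},{"delta_pos":[0,0,0],"twist":[0,-11,0],"grip":5},{"delta_pos":[0,0,0],"twist":[0,-11,0],"grip":5},{"delta_pos":[0,0,0],"twist":[0,-11,0],"grip":5}]' >/dev/null
python3 go.py c 0 60 49 138
```

```text
t 12.65 tcp [560.5 213.   49.5] H 85.31 q [ 20.  29.  99.  -0.  52. -66.] F [ 3.2 -0.4  0.5] w 12.2
  d_cm [-0.1   0.05  0.01] twist [  0.  -52.7   0.2]
t 13.15 tcp [560.4 213.2  49.5] H 127.31 q [  20.   29.   99.   -0.   52. -108.] F [ 3.5 -0.6 -0.5] w 12.3
  d_cm [-0.07  0.05  0.06] twist [  0.1 -10.7   0.1]
t 13.65 tcp [560.4 213.2  49.5] H 137.91 q [  20.   29.   99.   -0.   52. -118.] F [3.8 0.6 1.9] w 12.0
  d_cm [-0.06  0.05  0.07] twist [ 0.1 -0.1  0.1]
```

```bash
sed -i 's/CASE=.*/CASE=(547.4,154.6,-12.2)/' go.py
python3 -m pendant '[{"delta_pos":[0,0,0],"twist":[0,0,0],"grip":35},{"delta_pos":[0,0,0],"twist":[0,0,0],"grip":35},{"delta_pos":[0,0,0],"twist":[0,0,0],"grip":35},{"delta_pos":[0,-3,0],"twist":[0,0,0],"grip":35},{"delta_pos":[0,-7,0],"twist":[0,0,0],"grip":35}]' >/dev/null
python3 go.py w 550 -308.5 115 -52
```

```text
t 14.15 tcp [556.8 212.  117.1] H 137.97 q [  20.   25.   95.    0.   61. -118.] F [0.8 0.2 0.1] w 32.0
  d_cm [-39.12   0.35 -34.34] twist [  -0.6 -170.     0.3]
```

```bash

python3 -m pendant '[{"delta_pos":[-3.7,0,-3.24],"twist":[0,8.4,0],"grip":50},{"delta_pos":[-7.4,0,-6.48],"twist":[0,16.8,0],"grip":50},{"delta_pos":[-11.1,0,-9.72],"twist":[0,25.2,0],"grip":50},{"delta_pos":[-14.8,0,-12.96],"twist":[0,33.6,0],"grip":50},{"delta_pos":[-18.5,0,-16.2],"twist":[0,42,0],"grip":50}]' >/dev/null
python3 go.py w 550 -308.5 115 -52
```

```text
t 14.65 tcp [554.7 -34.8 118.7] H 95.64 q [  -5.   21.  100.    0.   59. -100.] F [ 0.5  0.  -0.4] w 45.8
  d_cm [ -3.16   0.37 -27.19] twist [ 1.000e-01  1.476e+02 -1.000e-01]
```

```bash

python3 -m pendant '[{"delta_pos":[-0.6,0,-4.9],"twist":[0,8.4,0],"grip":50},{"delta_pos":[-1.2,0,-9.8],"twist":[0,16.8,0],"grip":50},{"delta_pos":[-1.8,0,-14.7],"twist":[0,25.2,0],"grip":50},{"delta_pos":[-2.4,0,-19.6],"twist":[0,33.6,0],"grip":50},{"delta_pos":[-3.0,0,-24.5],"twist":[0,42,0],"grip":50}]' >/dev/null
python3 go.py w 550 -308.5 115 -52
python3 -m pendant '[{"delta_pos":[0,0,0],"twist":[0,8.4,0],"grip":50},{"delta_pos":[0,0,0],"twist":[0,16.8,0],"grip":50},{"delta_pos":[0,0,0],"twist":[0,25.2,0],"grip":50},{"delta_pos":[0,0,0],"twist":[0,33.6,0],"grip":50},{"delta_pos":[0,0,0],"twist":[0,42,0],"grip":50}]' >/dev/null
python3 -m pendant '[{"delta_pos":[0,0,0],"twist":[0,8.4,0],"grip":50},{"delta_pos":[0,0,0],"twist":[0,16.8,0],"grip":50},{"delta_pos":[0,0,0],"twist":[0,25.2,0],"grip":50},{"delta_pos":[0,0,0],"twist":[0,33.6,0],"grip":50},{"delta_pos":[0,0,0],"twist":[0,42,0],"grip":50}]' >/dev/null
python3 go.py w 550 -308.5 115 -52
python3 - <<'E'
from m import *
p,d=imaging.grab_frame("top");cv2.imwrite("pics/top1.png",p[:,:,::-1]);np.save("pics/top1.npy",d)
a=cv2.resize(p[145:225,140:260,::-1],None,fx=6,fy=6,interpolation=cv2.INTER_CUBIC);cv2.imwrite("pics/c4.png",a)
q,d2=imaging.grab_frame("side")
a=cv2.resize(q[230:350,160:320,::-1],None,fx=5,fy=5,interpolation=cv2.INTER_CUBIC);cv2.imwrite("pics/c5.png",a)
pp=np.array([546.25,151.67]);t=np.radians(-12);R2=np.array([[np.cos(t),-np.sin(t)],[np.sin(t),np.cos(t)]])
for n,dd in(("top",d),("side",d2)):
    P=cloud(n,dd);L=(P[...,:2]-pp)@R2
    for nm,y in(("red",-60),("yel",0),("grn",60)):
        m=(np.abs(L[...,0])<26)&(np.abs(L[...,1]-y)<26)&(P[...,2]>64)&(P[...,2]<80)
        k=L[m];w,V=np.linalg.eigh(np.cov(k.T));a=V[:,1]
        print(n,nm,len(k),k.mean(0).round(1),np.degrees(np.arctan2(-a[1],a[0]))%180)
E
```

```text
t 15.15 tcp [ 550.4 -281.5  118.6] H 53.61 q [-28.  26.  92.   0.  62. -82.] F [ 0.9  0.1 -0.4] w 45.7
  d_cm [ 1.56  0.36 -2.2 ] twist [ 1.000e-01  1.056e+02 -1.000e-01]
t 16.15 tcp [ 550.8 -279.4  118.4] H -30.37 q [-28.  26.  92.   0.  62.   2.] F [ 0.8 -0.3 -0.2] w 45.8
  d_cm [2.55 0.34 1.4 ] twist [ 0.1 21.6  0. ]
top red 104 [ -0.9 -59. ] 59.88685392332003
top yel 105 [-0.8  0.8] 59.91856760431618
top grn 106 [-0.5 60.3] 120.27913925300575
side red 84 [ -3.1 -55. ] 59.99957541924684
side yel 97 [-2.7  5.4] 60.424446837140096
side grn 129 [-1.7 64.3] 120.49123515366941
```

View pics/c4.png

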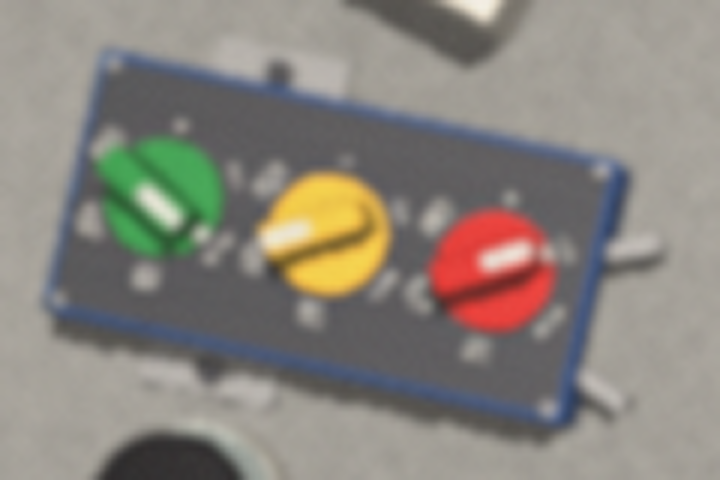

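View pics/c5.png

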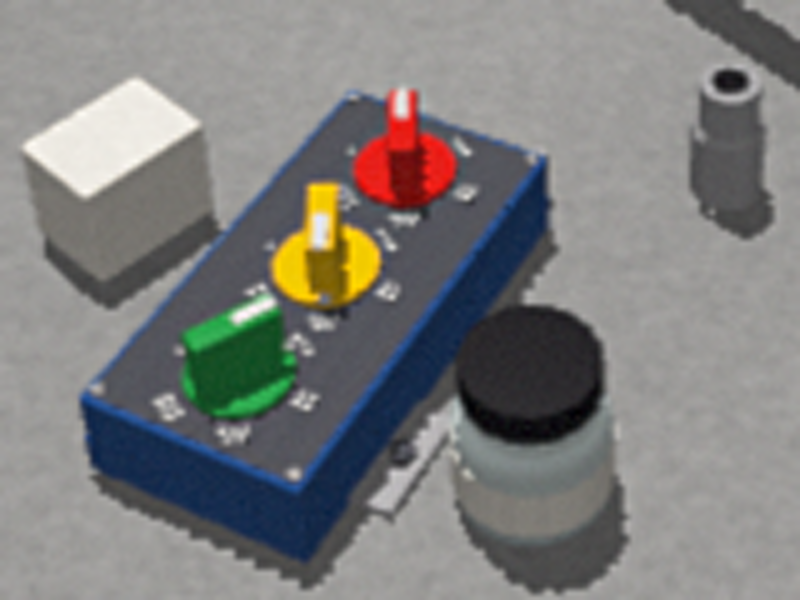

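All three dials read within 0.5° of the code. In the top crop the stripes are red (505,257), yellow (285,235) and green (155,205), and both views agree. Next is the bar.

```bash

python3 -m pendant '[{"delta_pos":[1.3,0,0.7],"twist":[0,8,0],"grip":45},{"delta_pos":[2.55,0,1.4],"twist":[0,16,0],"grip":45},{"delta_pos":[2.55,0,1.4],"twist":[0,21.6,0],"grip":45},{"delta_pos":[2.55,2.5,1.4],"twist":[0,21.6,0],"grip":45},{"delta_pos":[2.55,4.5,1.4],"twist":[0,21.6,0],"grip":45}]' >/dev/null
python3 go.py w 550 -308.5 32 -52
python3 - <<'E'
from h import *
p,d=imaging.grab_frame("side");cv2.imwrite("pics/s2.png",cv2.resize(p[100:220,180:340,::-1],None,fx=5,fy=5))
E
```

```text
t 16.75 tcp [ 550.5 -308.9   73.3] H -51.43 q [-30.  30.  93.   0.  58.  21.] F [ 0.3  0.3 -0.8] w 41.0
  d_cm [ 0.01  4.13 -0.07] twist [0.  0.6 0. ]
```

View pics/s2.png

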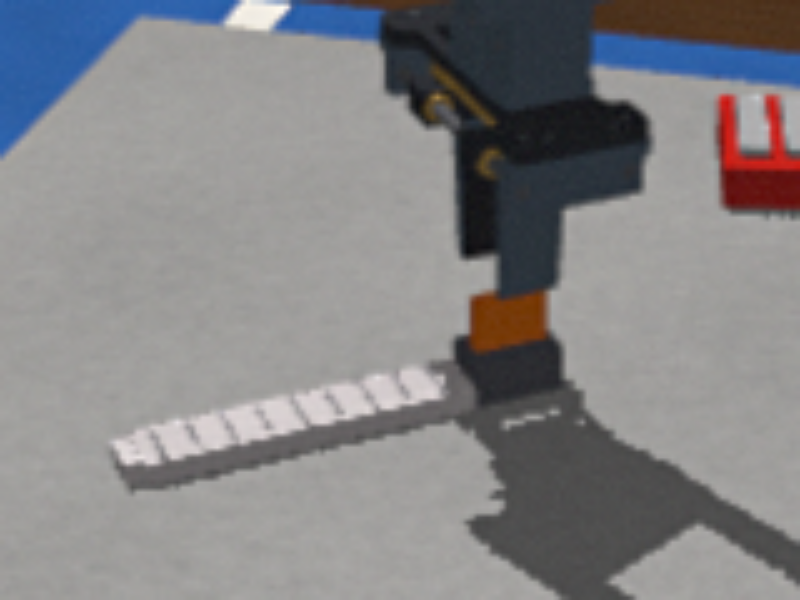

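The fingers sit directly over the orange tab (crop (508,320)), one on each side. Descending, then closing.

```bash

python3 -m pendant '[{"delta_pos":[0,1.2,0],"twist":[0,0.6,0],"grip":45},{"delta_pos":[0,2.4,0],"twist":[0,0.6,0],"grip":45},{"delta_pos":[0,3.6,0],"twist":[0,0.6,0],"grip":45},{"delta_pos":[0,4.1,0],"twist":[0,0.6,0],"grip":45},{"delta_pos":[0,4.1,0],"twist":[0,0.6,0],"grip":45}]' >/dev/null
python3 go.py w 550 -308.5 32 -52
python3 -m pendant '[{"delta_pos":[0,0,0],"twist":[0,0,0],"grip":5},{"delta_pos":[0,0,0],"twist":[0,0,0],"grip":5},{"delta_pos":[0,0,0],"twist":[0,0,0],"grip":5},{"delta_pos":[0,0,0],"twist":[0,0,0],"grip":5},{"delta_pos":[0,0,0],"twist":[0,0,0],"grip":5}]' 40 >/dev/null
python3 go.py w 550 -308.5 40 -52
```

```text
t 17.3 tcp [ 550.4 -308.7   32.1] H -52.2 q [-30.  32.  95.  -0.  53.  22.] F [-0.6  0.9  0.3] w 40.7
  d_cm [ 0.02  0.01 -0.05] twist [ 0.1 -0.2  0. ]
t 17.8 tcp [ 551.2 -309.3   33.3] H -52.2 q [-30.  32.  95.  -0.  53.  22.] F [ 0.1 -1.5 -0.2] w 11.8
  d_cm [ 0.05 -0.67 -0.14] twist [-0.1 -0.2 -0. ]
```

```bash

python3 -m pendant '[{"delta_pos":[0,-0.3,0],"twist":[0,0,0],"grip":5},{"delta_pos":[0,-0.8,0],"twist":[0,0,0],"grip":5},{"delta_pos":[0,-1.5,0],"twist":[0,0,0],"grip":5},{"delta_pos":[0,-1.5,0],"twist":[0,0,0],"grip":5},{"delta_pos":[0,-1.5,0],"twist":[0,0,0],"grip":5}]' 40 >/dev/null
python3 go.py c -6 -370 48 -12.2
python3 - <<'E'
from h import *
p,d=imaging.grab_frame("side");cv2.imwrite("pics/s3.png",cv2.resize(p[100:220,180:340,::-1],None,fx=5,fy=5))
E
```

```text
t 18.3 tcp [ 550.9 -309.1   48.2] H -52.21 q [-30.  31.  94.  -0.  54.  22.] F [-0.3  0.3 -3.1] w 12.0
  d_cm [  0.59   0.02 -13.53] twist [ -0. -40.   0.]
```

View pics/s3.png

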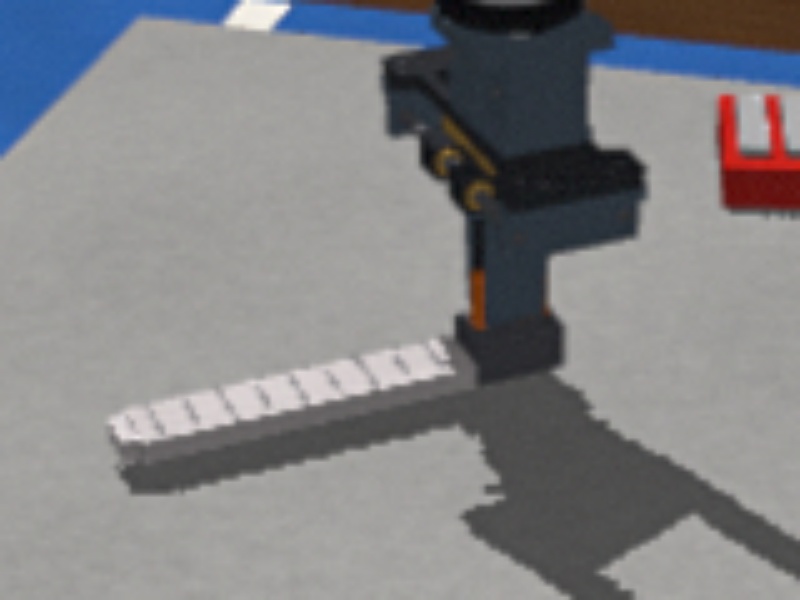

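The bar is lifted level and the grip is secure. Swinging it to the line in front of the mouth.

```bash

python3 -m pendant '[{"delta_pos":[0.1,0,-2.7],"twist":[0,-8,0],"grip":5},{"delta_pos":[0.2,0,-5.4],"twist":[0,-16,0],"grip":5},{"delta_pos":[0.4,0,-8.1],"twist":[0,-24,0],"grip":5},{"delta_pos":[0.5,0,-10.8],"twist":[0,-32,0],"grip":5},{"delta_pos":[0.6,0,-13.5],"twist":[0,-40,0],"grip":5}]' 40 >/dev/null
python3 -m pendant '[{"delta_pos":[0,0,0],"twist":[0,0,0],"grip":5},{"delta_pos":[0,0,0],"twist":[0,0,0],"grip":5},{"delta_pos":[0,0,0],"twist":[0,0,0],"grip":5},{"delta_pos":[0,0,0],"twist":[0,0,0],"grip":5},{"delta_pos":[0,0,0],"twist":[0,0,0],"grip":5}]' 40 >/dev/null
python3 go.py c -6 -370 48 -12.2
python3 - <<'E'
from h import *
p,d=imaging.grab_frame("top");cv2.imwrite("pics/t2f.png",p[:,:,::-1]);np.save("pics/t2.npy",d);cv2.imwrite("pics/t2.png",cv2.resize(p[150:270,210:370,::-1],None,fx=5,fy=5,interpolation=cv2.INTER_CUBIC))
p,d=imaging.grab_frame("side");cv2.imwrite("pics/s4.png",cv2.resize(p[140:300,180:380,::-1],None,fx=4,fy=4,interpolation=cv2.INTER_CUBIC))
E
```

```text
t 19.35 tcp [ 463.9 -206.5   47.9] H -12.26 q [-25.  22. 111.  -0.  46. -13.] F [ 0.4  0.4 -2.9] w 11.6
  d_cm [-0.06 -0.01 -0.07] twist [-0.  -0.1  0. ]
```

View pics/t2.png

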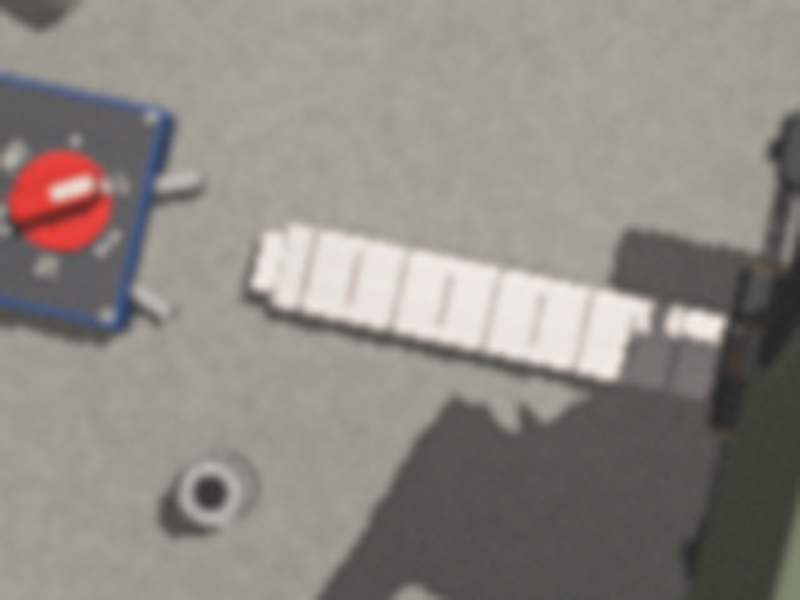

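View pics/s4.png

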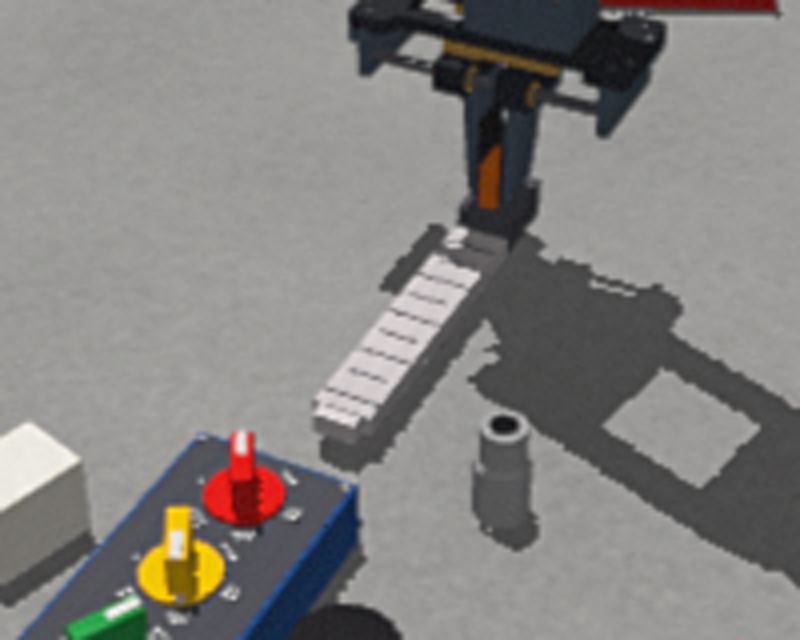

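```bash
cat > barm.py <<'E'
from m import *
def bar(f,z,u0,u1,pose=(546.25,151.67,-12.0)):
    p=cv2.imread(f);hsv=cv2.cvtColor(p,cv2.COLOR_BGR2HSV)
    m=(hsv[...,2]>185)&(hsv[...,1]<40);m[:,:u0]=0;m[:,u1:]=0;m[:150]=0;m[270:]=0
    n,l,st,_=cv2.connectedComponentsWithStats(m.astype(np.uint8));k=1+np.argmax(st[1:,4]);m=l==k
    v,u=np.nonzero(m);W=np.array([ray("top",a,b,z)[:2] for a,b in zip(u,v)])
    t=np.radians(pose[2]);R2=np.array([[np.cos(t),-np.sin(t)],[np.sin(t),np.cos(t)]])
    L=(W-np.array(pose[:2]))@R2
    print("px",len(L),"y range",L[:,1].min().round(1),L[:,1].max().round(1))
    ys=[];cs=[]
    for y in np.arange(L[:,1].min()+6,L[:,1].max()-14,5):
        s=L[np.abs(L[:,1]-y)<3,0]
        if len(s)>20: ys.append(y);cs.append((np.percentile(s,3)+np.percentile(s,97))/2); print(round(y),np.percentile(s,[3,97]).round(1),end=' ')
    return np.array(ys),np.array(cs)
E
python3 - <<'E'
from barm import *
ys,cs=bar("pics/t2f.png",29,258,335)
k=np.polyfit(ys,cs,1);print("\nslope deg",np.degrees(k[0]),"x at nose", np.polyval(k,ys.max()),"x at y=-300",np.polyval(k,-300))
k=np.polyfit(ys[ys>-290],cs[ys>-290],1);print("fwd only: slope deg",np.degrees(k[0]),"x at -143", np.polyval(k,-143),"x at y=-300",np.polyval(k,-300))
# guides
p=cv2.imread("pics/top0.png")
for u,v in((200,180),(172,315)): print(u,v,ray("top",u/5+210-.4,v/5+150-.4,24).round(1))
E
```

```text
px 1262 y range -302.8 -142.5
-297 [-22.9  10. ] -292 [-22.6  11.1] -287 [-22.7  11.1] -282 [-22.8  11.9] -277 [-22.9  11. ] -272 [-22.5  11.7] -267 [-21.8  11.3] -262 [-22.7  12. ] -257 [-22.7  11.9] -252 [-22.4  11.8] -247 [-21.7  11. ] -242 [-22.1  11.7] -237 [-22.6  12. ] -232 [-22.7  11.9] -227 [-22.   11.1] -222 [-22.5  11.8] -217 [-21.7  12.2] -212 [-22.7  12.1] -207 [-21.5  10.7] -202 [-20.8  11.9] -197 [-22.1  12.3] -192 [-22.6  11.2] -187 [-21.8  12.1] -182 [-22.7  12. ] -177 [-22.   11.1] -172 [-22.5  11.8] -167 [-21.3  11. ] -162 [-22.2  11.3] -157 [-21.9  11.2] 
slope deg 0.23919357379105105 x at nose -5.075660099173597 x at y=-300 -5.673345975597505
fwd only: slope deg 0.14576506741914758 x at -143 -5.11323163740744 x at y=-300 -5.512652254061775
200 180 [545.   38.7  24. ]
172 315 [486.9  50.3  24. ]
```

Camera and kinematics agree: the bar's centre line is at case x ≈ -5.3, about 0.2° off the channel, with the nose at y ≈ -143. I'll lower it and shift it 0.7 mm.

```bash

python3 -m pendant '[{"delta_pos":[0,0.5,-0.07],"twist":[0,-0.1,0],"grip":5},{"delta_pos":[0,1.0,-0.07],"twist":[0,-0.1,0],"grip":5},{"delta_pos":[0,1.35,-0.07],"twist":[0,-0.1,0],"grip":5},{"delta_pos":[-1,1.35,-0.07],"twist":[0,-0.1,0],"grip":5},{"delta_pos":[-2.5,1.35,-0.07],"twist":[0,-0.1,0],"grip":5}]' 40 >/dev/null
python3 go.py c -6 -139 34.5 -12.2
python3 -m pendant '[{"delta_pos":[-1,0,0],"twist":[0,0,0],"grip":5},{"delta_pos":[-2,0,0],"twist":[0,0,0],"grip":5},{"delta_pos":[-3,0,0],"twist":[0,0,0],"grip":5},{"delta_pos":[-4,0,0],"twist":[0,0,0],"grip":5},{"delta_pos":[-4,0,0],"twist":[0,0,0],"grip":5}]' 40 >/dev/null
python3 go.py c -6 -139 34.5 -12.2
python3 - <<'E'
from h import *
p,d=imaging.grab_frame("top");cv2.imwrite("pics/t3f.png",p[:,:,::-1]);cv2.imwrite("pics/t3.png",cv2.resize(p[150:250,190:350,::-1],None,fx=5,fy=5,interpolation=cv2.INTER_CUBIC))
E
```

```text
t 19.95 tcp [ 468.1 -180.9   34.3] H -12.2 q [-22.  23. 113.   0.  44. -10.] F [ 0.6  0.1 -4. ] w 11.6
  d_cm [-2.057e+01 -2.000e-02  6.000e-02] twist [ 0. -0. -0.]
t 20.45 tcp [ 476.6 -141.    34.5] H -12.02 q [-18.  22. 114.   0.  44.  -6.] F [ 0.5 -0.7 -2.7] w 11.8
  d_cm [-16.49   0.     0.12] twist [ 0.   0.2 -0. ]
```

View pics/t3.png

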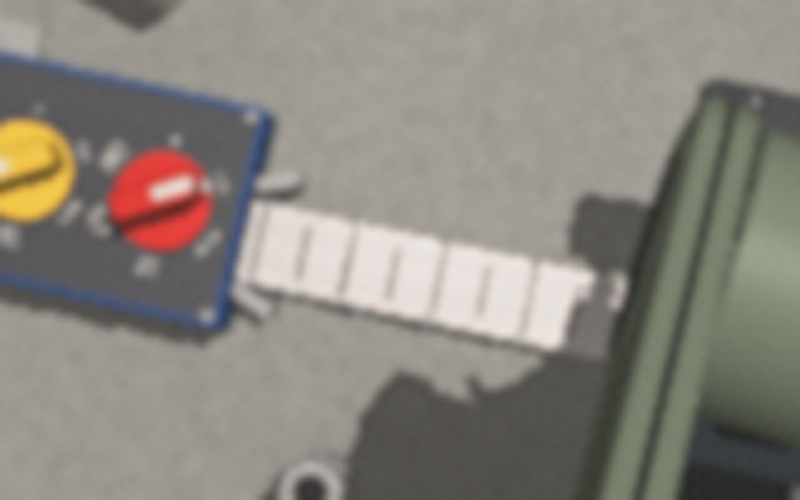

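The nose is between the guides at the mouth (crop (255,245)) with no contact force. I'll correct 1 mm sideways and go on.

```bash

python3 -m pendant '[{"delta_pos":[-0.5,0,0.1],"twist":[0,0,0],"grip":5},{"delta_pos":[-1,0,0.1],"twist":[0,0,0],"grip":5},{"delta_pos":[-2,0,0.1],"twist":[0,0,0],"grip":5},{"delta_pos":[-3,0,0.1],"twist":[0,0,0],"grip":5},{"delta_pos":[-3,0,0.1],"twist":[0,0,0],"grip":5}]' 40 >/dev/null
python3 go.py c -6 -139 34.5 -12.2
python3 -m pendant '[{"delta_pos":[-1,0,0],"twist":[0,0,0],"grip":5},{"delta_pos":[-2,0,0],"twist":[0,0,0],"grip":5},{"delta_pos":[-3,0,0],"twist":[0,0,0],"grip":5},{"delta_pos":[-4,0,0],"twist":[0,0,0],"grip":5},{"delta_pos":[-4,0,0],"twist":[0,0,0],"grip":5}]' 40 >/dev/null
python3 go.py c -6 -139 34.5 -12.2
```

```text
t 21.0 tcp [ 483.8 -111.9   34.4] H -12.04 q [-14.  22. 114.   0.  44.  -2.] F [-0.  -0.1 -3.1] w 12.0
  d_cm [-13.5   -0.     0.02] twist [ 0.   0.2 -0. ]
t 21.5 tcp [492.4 -72.8  34.5] H -12.02 q [-10.  22. 114.   0.  44.   2.] F [ 0.1 -0.7 -2.9] w 12.1
  d_cm [-9.49 -0.    0.  ] twist [-0.   0.2 -0. ]
```

Free sliding. Continuing in.

```bash

python3 -m pendant '[{"delta_pos":[-1,0,0],"twist":[0,0,0],"grip":5},{"delta_pos":[-2,0,0],"twist":[0,0,0],"grip":5},{"delta_pos":[-3,0,0],"twist":[0,0,0],"grip":5},{"delta_pos":[-4,0,0],"twist":[0,0,0],"grip":5},{"delta_pos":[-4,0,0],"twist":[0,0,0],"grip":5}]' 40 >/dev/null
python3 go.py c -6 -139 34.5 -12.2
python3 -m pendant '[{"delta_pos":[-1,0,0],"twist":[0,0,0],"grip":5},{"delta_pos":[-2,0,0],"twist":[0,0,0],"grip":5},{"delta_pos":[-3,0,0],"twist":[0,0,0],"grip":5},{"delta_pos":[-4,0,0],"twist":[0,0,0],"grip":5},{"delta_pos":[-4,0,0],"twist":[0,0,0],"grip":5}]' 40 >/dev/null
python3 go.py c -6 -139 34.5 -12.2
```

```text
t 22.0 tcp [500.8 -33.7  34.5] H -12.03 q [ -5.  23. 113.   0.  44.   7.] F [-0.6 -0.5 -4. ] w 11.8
  d_cm [-5.49 -0.   -0.01] twist [-0.   0.2 -0. ]
t 22.5 tcp [509.3   5.4  34.5] H -12.03 q [ -1.  23. 112.   0.  45.  11.] F [-0.4 -0.3 -4. ] w 11.7
  d_cm [-1.49 -0.   -0.03] twist [-0.   0.2 -0. ]
```

```bash

python3 -m pendant '[{"delta_pos":[-0.3,0.1,0],"twist":[0,0,0],"grip":5},{"delta_pos":[-0.6,0.1,0],"twist":[0,0,0],"grip":5},{"delta_pos":[-0.9,0.1,0],"twist":[0,0,0],"grip":5},{"delta_pos":[-1.1,0.1,0],"twist":[0,0,0],"grip":5},{"delta_pos":[-1.1,0.1,0],"twist":[0,0,0],"grip":5}]' 40 >/dev/null
python3 go.py c -6 -139 34.5 -12.2
python3 -m pendant '[{"delta_pos":[-0.1,0,0],"twist":[0,0,0],"grip":5},{"delta_pos":[-0.2,0,0],"twist":[0,0,0],"grip":5},{"delta_pos":[-0.3,0,0],"twist":[0,0,0],"grip":5},{"delta_pos":[-0.4,0,0],"twist":[0,0,0],"grip":5},{"delta_pos":[-0.4,0,0],"twist":[0,0,0],"grip":5}]' 40 >/dev/null
python3 go.py c -6 -139 34.5 -12.2
```

```text
t 23.0 tcp [511.2  15.   33.4] H -12.11 q [  0.  23. 112.  -0.  45.  13.] F [-0.1 -0.2 -2.6] w 11.6
  d_cm [-0.51 -0.11 -0.01] twist [-0.   0.1  0. ]
t 23.5 tcp [512.   18.9  33.4] H -12.11 q [  1.  24. 112.  -0.  45.  13.] F [-0.5  0.1 -3.4] w 12.1
  d_cm [-0.11 -0.11 -0.01] twist [-0.   0.1  0. ]
```

```bash

python3 -m pendant '[{"delta_pos":[-0.1,0,0],"twist":[0,0,0],"grip":5},{"delta_pos":[-0.2,0,0],"twist":[0,0,0],"grip":5},{"delta_pos":[-0.3,0,0],"twist":[0,0,0],"grip":5},{"delta_pos":[-0.4,0,0],"twist":[0,0,0],"grip":5},{"delta_pos":[-0.4,0,0],"twist":[0,0,0],"grip":5}]' 40 >/dev/null
python3 go.py c -6 -139 34.5 -12.2
```

```text
t 24.0 tcp [512.6  21.5  33.6] H -12.06 q [  1.  24. 112.  -0.  45.  13.] F [-1.7 -6.6 -1.4] w 12.2
  d_cm [ 0.15 -0.08 -0.02] twist [-0.   0.1  0.1]
```

```bash

python3 -m pendant '[{"delta_pos":[-0.1,0,0],"twist":[0,0,0],"grip":5},{"delta_pos":[-0.2,0,0],"twist":[0,0,0],"grip":5},{"delta_pos":[-0.3,0,0],"twist":[0,0,0],"grip":5},{"delta_pos":[-0.3,0,0],"twist":[0,0,0],"grip":5},{"delta_pos":[-0.3,0,0],"twist":[0,0,0],"grip":5}]' 40 >/dev/null
python3 go.py c -6 -139 34.5 -12.2
python3 - <<'E'
from h import *
p,d=imaging.grab_frame("side");cv2.imwrite("pics/s5.png",cv2.resize(p[170:330,180:380,::-1],None,fx=4,fy=4,interpolation=cv2.INTER_CUBIC)[:600])
E
```

```text
t 24.5 tcp [512.7  21.5  33.9] H -12.0 q [  1.  24. 111.  -1.  45.  14.] F [ -2.4 -17.7   2.1] w 11.9
  d_cm [ 0.16 -0.06 -0.02] twist [0.  0.2 0.4]
```

View pics/s5.png

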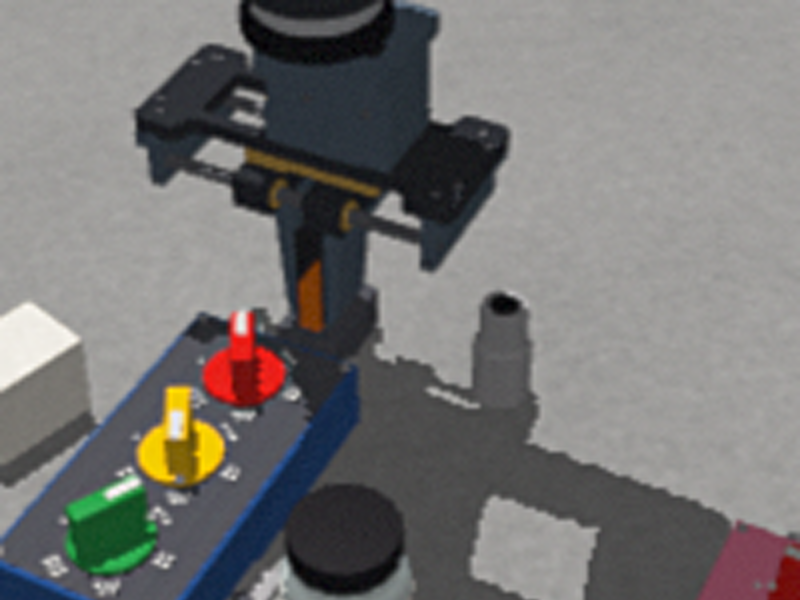

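Hard stop: a further 3 mm of command gave no motion and 17.7 N. Easing off the preload, then releasing and lifting.

```bash

python3 -m pendant '[{"delta_pos":[0.3,0,0],"twist":[0,0,0],"grip":5},{"delta_pos":[0.3,0,0],"twist":[0,0,0],"grip":5},{"delta_pos":[0.3,0,0],"twist":[0,0,0],"grip":35},{"delta_pos":[0.3,0,0],"twist":[0,0,0],"grip":35},{"delta_pos":[0.3,0,0],"twist":[0,0,0],"grip":35}]' 40 >/dev/null
python3 go.py c -6 -139 34.5 -12.2
python3 -m pendant '[{"delta_pos":[0,-1,0],"twist":[0,0,0],"grip":35},{"delta_pos":[0,-3,0],"twist":[0,0,0],"grip":35},{"delta_pos":[0,-6,0],"twist":[0,0,0],"grip":35},{"delta_pos":[0,-9,0],"twist":[0,0,0],"grip":35},{"delta_pos":[0,-12,0],"twist":[0,0,0],"grip":35}]' >/dev/null
python3 -m pendant '[{"delta_pos":[4.5,0,0],"twist":[0,0,0],"grip":35},{"delta_pos":[9,0,0],"twist":[0,0,0],"grip":35},{"delta_pos":[13.5,0,0],"twist":[0,0,0],"grip":35},{"delta_pos":[18,0,0],"twist":[0,0,0],"grip":35},{"delta_pos":[22.5,0,0],"twist":[0,0,0],"grip":35}]' >/dev/null
python3 go.py c -6 -139 34.5 -12.2
python3 - <<'E'
from h import *
p,d=imaging.grab_frame("top");cv2.imwrite("pics/t6f.png",p[:,:,::-1]);cv2.imwrite("pics/t6.png",cv2.resize(p[80:270,100:350,::-1],None,fx=3.1,fy=3.1,interpolation=cv2.INTER_CUBIC))
q,d2=imaging.grab_frame("side");cv2.imwrite("pics/s6.png",cv2.resize(q[200:350,80:330,::-1],None,fx=3.2,fy=3.2,interpolation=cv2.INTER_CUBIC))
pp=np.array([546.25,151.67]);t=np.radians(-12);R2=np.array([[np.cos(t),-np.sin(t)],[np.sin(t),np.cos(t)]])
for n,dd,im in(("top",d,p),("side",d2,q)):
    P=cloud(n,dd);L=(P[...,:2]-pp)@R2
    for nm,y in(("red",-60),("yel",0),("grn",60)):
        m=(np.abs(L[...,0])<26)&(np.abs(L[...,1]-y)<26)&(P[...,2]>64)&(P[...,2]<80)
        k=L[m];w,V=np.linalg.eigh(np.cov(k.T));a=V[:,1]
        print(n,nm,len(k),np.degrees(np.arctan2(-a[1],a[0]))%180)
    h=cv2.cvtColor(im,cv2.COLOR_RGB2HSV);m=(h[...,0]>5)&(h[...,0]<18)&(h[...,1]>150)&(P[...,2]>53)&(np.abs(L[...,1]+139)<50)&(np.abs(L[...,0])<40)
    print(n,"tab",m.sum(),L[m].mean(0) if m.any() else None, P[m][:,2].mean())
E
```

```text
t 25.05 tcp [513.4  23.2  33.8] H -12.11 q [  1.  24. 112.   0.  45.  13.] F [0.1 0.2 0.3] w 30.8
  d_cm [ 0.34 -0.08 -0.05] twist [-0.1  0.1 -0. ]
t 26.05 tcp [ 465.4 -198.7  154.5] H -12.09 q [-24.  15. 104.   0.  61. -12.] F [ 0.9 -0.5  0.3] w 31.7
  d_cm [-2.237e+01  1.200e+01 -2.000e-02] twist [-0.1  0.1  0. ]
top red 107 59.98599502063243
top yel 106 59.27621222478436
top grn 105 119.97673252608459
top tab 118 [  -6.99080151 -136.75003515] 59.3833840990125
side red 84 59.06388890974576
side yel 99 60.50527103607716
side grn 135 120.81162729723962
side tab 98 [  -8.63685522 -132.00400133] 58.434402119487366
```

View pics/t6.png

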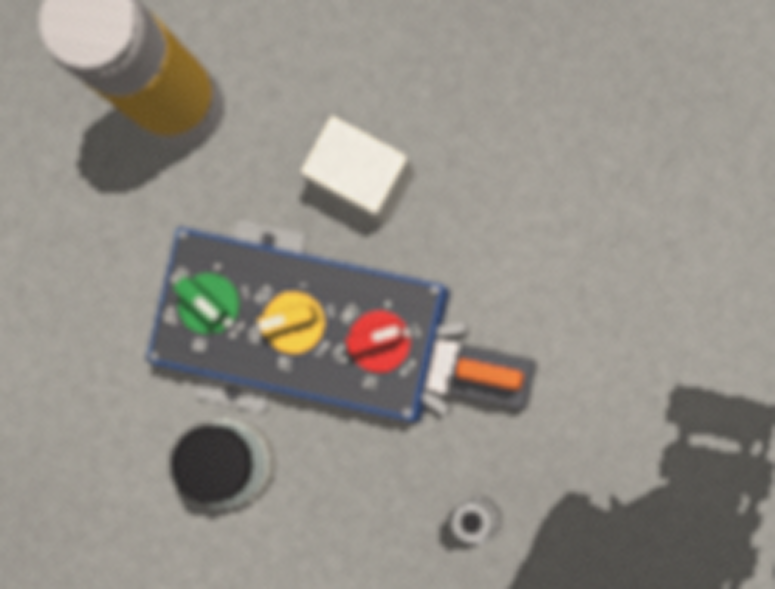

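View pics/s6.png

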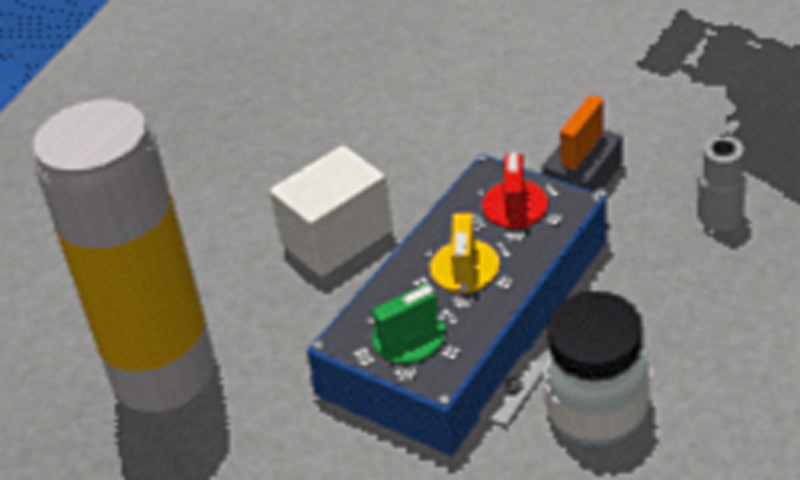

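The bar is home: its tab is at (490,374) in the top crop, close to the mouth. The dials are on the code and the bystanders look undisturbed. I'll do a quick pixel comparison and then hand in.

```bash

python3 -m pendant '[{"delta_pos":[0,0,0],"twist":[0,0,0],"grip":35},{"delta_pos":[0,0,0],"twist":[0,0,0],"grip":35},{"delta_pos":[0,0,0],"twist":[0,0,0],"grip":35},{"delta_pos":[0,0,0],"twist":[0,0,0],"grip":35},{"delta_pos":[0,0,0],"twist":[0,0,0],"grip":35}]' >/dev/null
python3 - <<'E'
from h import *
a=cv2.imread("pics/top0.png",0).astype(np.float32);b=cv2.imread("pics/t6f.png",0).astype(np.float32)
for n,(x0,x1,y0,y1) in dict(jar=(148,194,210,250),can=(105,175,65,130),socket=(240,264,236,262),carton=(190,240,112,158)).items():
    s,r=cv2.phaseCorrelate(a[y0:y1,x0:x1],b[y0:y1,x0:x1]);print(n,np.round(s,2),round(r,2))
print(job.job_done())
E
```

```text
jar [-0.01  0.06] 1.0
can [-0. -0.] 0.98
socket [0.07 0.54] 0.97
carton [0.02 0.18] 1.03
the job is handed in; nothing more can be done
None
```

I set the dials to red 2, yellow 5, green 3, slid the bar nose first into the blue case until it stopped hard, and released it. I then backed the arm clear and handed in at about 26.6 s.

**Last checks:**
- **Dials:** after release, both cameras show all three within 1° of the code (red 60°, yellow 240°, green 120°).
- **Bar:** it met a firm stop, with 17.7 N and no further motion. The handle is outside the mouth, with the tab at about y = -137 mm in the top view, against -139 expected for fully home. The side view gave -132; its readings sit about 4–5 mm high along y on the dials too.
- **Jar, can and carton:** each shifted by less than 0.2 pixel in the top view compared with the start, so nothing moved measurably.
- **Socket:** this check disagreed slightly, at about 0.5 pixel (roughly 1 mm). The arm never came near it and felt no contact on its side. I put it down to a changed shadow from the arm, but did not confirm that.
- **Case position:** the camera placed the case about 3 mm off from where gripping the dials put it. I used the gripped position for the insertion.

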